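# Shut and latch the culture unit's cover

### The arm

A 6-joint arm with a two-finger parallel gripper is mounted at the origin on the work surface. World frame = base frame: x ahead of the robot, y to its left, z up, the work surface at z = 0. Lengths are in mm, angles in rad, forces in N, time in s.
With the tool pointing down it reaches from about 300 to 825 mm from the base axis. Payload 5.4 kg.
Tool frame: the origin (TCP) lies at the very end of the fingers, on their centre line; the grasp point (between the pads) lies bot.grasp_offset behind it (bot.grasp_offset is the distance from the TCP to the grasp point, in mm); z points along the fingers, y is the line along which they close (so a half turn about z gives the same grasp; the last joint's range is limited). The gripper opens to 92 mm and grips with 3 to 60 N. Pads are 20 mm wide; open, the fingers measure 128 mm over their backs; the gripper's body (75 mm by 189 mm) begins 69 mm behind the grasp point.
Start: joints at [-1.425, 0.158, 1.597, -0, 1.386, -0.21], TCP at [200.271, -538.978, 176.501] pointing down, gripper open.
Joint ranges: [-2.91, 2.91], [-0.94, 2.29], [0.18, 2.7], [-1.29, 4.43], [0.17, 2.64], [-3, 3]. Speed limits (rad/s): [2.57, 2.57, 3.14, 3.14, 3.14, 3.14].

### API

Orientations are given as a unit quaternion [w, x, y, z].
In Python, from station import bot gives the robot as it stands.
- The arm moves only by the shell command python3 -m crank 'ROWS'. ROWS is JSON, a list of rows, each a list of 7 numbers: the shift along the tool's x, y, z in m, then the turn, a rotation vector about the tool's x, y, z in rad, then the finger opening in m, from 0 to 0.0919. A call has 1 to 10 rows; each row is the pose to reach, as a shift and turn from the pose commanded when the call began, along the tool's axes at that moment; what a row does not reach only later rows make up. A row lasts 1/12 s, in which the tool goes at most 41.7 mm and 7.16 degrees, less where a joint would pass 70% of its speed; a pose out of reach is approached as far as the arm can. A call with a gripper value outside its range is refused whole. The fingers move at their own pace and stop on an object; the grip force is fixed at half the most. Time passes only in rows, so rows that repeat a pose let the fingers close. It gives the time, the measured TCP pose, the force, the opening and the grip force at its end, in the units of the state.
- bot.sense(): the state, without advancing time (a new reading comes with each control period).
- bot.camera(name): name is "side" or "top"; returns (picture, depth): 480x640x3 uint8, blue, green, red; 480x640 float32, mm along the optical axis (not along the pixel's ray), 0 where there is no reading.
- bot.camera_params(name): a dict with "fov_y" (degrees; the focal length in pixels is half the picture's height over the tangent of half this angle, whatever the lens; pixels are square), "cx", "cy" (the principal point, pixels), "world_to_cam" (4x4, takes a point from world to camera coordinates). Camera axes: x right, y down, z forward; pixel columns grow to the right and rows downward; lengths in mm; the calibration is good to about 2 mm. A picture is of the moment at which its call begins. camera_params takes no time and is no camera call.
- bot.close_job(): hands the job in; it is judged then, once.
Trained networks look in the newest picture that a camera, given by its name, has taken for a name from the list of things; names that differ only in an ending like _2 or _b are one class to them, and where a whole thing is asked for, a point or a joint stands for the part that bears it (a point fixed in the world has none). Each returns a list of dicts, best first, with "conf" (0 to 1); they miss things now and then, are a little off and sometimes report something else, mostly with a low value. They report only what shows in the picture. A call takes as long as a camera call.
- bot.outline_of(query, camera): "region" (480x640 bool, what is visible of it) and "at" ([column, row] in pixels, amid what is visible of it).
The state is a dict: "clock": time; "joint_pos": joint angles; "joint_velocities": joint speeds; "joint_efforts": joint torques, N m; "ee_pos": TCP position; "tcp_rot": TCP orientation; "ft_force": force on the tool from outside, world axes, zero at the start; "moment": the same for the moment, N m; "width": finger opening in mm; "finger_force": force on a finger pad.
Only numpy, scipy, OpenCV 4.12 (cv2) and the standard library are available. Lean on these libraries where they do the work, as an engineer would, in place of code of your own. Each camera call takes 0.05 s, during which the arm holds its last target. There are 200 camera calls.

### The job

One of the two white culture units on the bench stands with its clear cover half open. Swing that cover gently down until it is fully shut (it stays where it is put), and only then turn the turnbutton on the unit's sloping front panel all the way round to its stop, so that its tongue points straight up the panel and lies over the cover's tab. Do not press hard on the cover, and leave everything else on the bench where it stands.

Things in the scene. Friction and masses are not known exactly. Their poses are not given: they have to be found in the camera images.
- unit: The open culture unit: white case fixed to the bench, 260 mm long (its x), 200 mm wide (its y). Origin: centre of its underside, z up; front faces -x. Shut, its top is 109.5 mm above the bench (x = -50 to +130 mm). Before x = -50 mm a flat panel slopes from z = 102.5 mm down to z = 56 mm at x = -130 mm; its outward normal leans 30 deg from vertical towards -x.
- handle_bar (a point): Middle of the crossbar of the open unit's fixed steel carrying handle (14 mm round bar), which stands over the sloping panel: unit x = -95, z = 220 mm; crossbar along the unit's y, uprights at y = +-106 mm. The turnbutton is reached under it from the robot's side, with a tool that leans with the panel's normal; the bar blocks a vertical gripper.
- unit_b: The other unit, same shape, size and handle; its cover is shut and latched already and all of it is fixed.
- cover (a joint): Angle of the clear cover, rad: 0 = fully shut (hard stop), growing as its front edge rises; starts 0.4 to 0.65. Hinge along the unit's y at unit x = +130, z = 102.5 mm, stiff, so it stays where it is left. Plate 180 x 200 x 7 mm with a grey rim, underside in the hinge's plane; a tab 50 mm wide, 7 mm thick at its front edge lies on the upper 28 mm of the panel when shut.
- cover_press (a point): Point on the cover's upper face, mid-width, 140 mm from the hinge, good for pressing it down with a few newtons; its frame turns with the cover (z = outward normal of the plate, x = towards the hinge).
- latch (a joint): Angle of the turnbutton, rad: 0 = secured (hard stop, tongue straight up the panel over the tab), growing counter-clockwise seen looking onto the panel; starts 1.7 to 2.6. Friction about 0.15 N m; it stays where it is left. The spindle meets the panel at unit x = -97.6, y = 0, z = 75 mm. The tongue clears the tab by 2 mm, and runs against it if the cover is not home.
- latch_grip (a point): On the spindle axis, 37 mm off the panel; turns with the turnbutton: z = panel normal, x = the way the tongue points. Black grip bar round it: 64 mm along x, 11 mm thick along y, from 15 to 38 mm off the panel. Under it a steel tongue 20 mm wide, 9 to 15 mm off the panel, reaches 50 mm from the axis along +x.
- medium: bystander: reagent bottle, 56 mm across, 130 mm tall, standing between the units; origin at the underside
- dishes: bystander: stack of clear dishes, 60 mm across, 45 mm tall, between the units; origin at the underside
- marker: bystander: black marker pen, 16 mm thick, 125 mm long, lying between the units; origin at the underside
- beaker: bystander: glass beaker, 70 mm across, 90 mm tall, behind the bottle; origin at the underside
- tape: bystander: roll of tape lying flat, 90 mm across; origin at the underside
- driver: bystander: screwdriver lying on the right of the bench; origin at the underside
- tipbox: bystander: white partitioned tip box, 85 x 120 x 50 mm, on the left; origin at the underside

How it is judged (in metres and radians):
On the way:
1. the cover is fully shut while the turnbutton is still clear of it (value of joint cover below 0.015 rad and value of joint latch above 1 rad), for 0.2 s.
At the end, for the whole second after the job is handed in: The cover is fully shut (within 0.015 rad, under 3 mm at its front edge) and the turnbutton stands at its secured stop (within 0.12 rad), both at rest (value of joint cover below 0.015 rad and value of joint latch below 0.12 rad and velocity of joint latch between -0.05 and 0.05 rad/s and velocity of joint cover below 0.05 rad/s); the robot touches nothing.
It fails at once if the cover is pressed with more than 35 N (contact force between the fingers and cover above 35 N).
It fails at once if a bystander is moved by more than 30 mm (distance of any of medium, dishes, marker, beaker, tape, driver, tipbox from where it was at the start of the episode above 0.03 m).
It also fails if it takes over 64 s, if anything falls off the work surface, if the arm or the gripper's body presses on something with over 40 N, if the wrist force passes 120 N, or if a joint passes its speed limit or range.

## Working session

There is one attempt and no reset: what is moved stays moved. The work goes in short steps, Python scripts to look and compute and a shell command to move; the robot and the scene stay as the last step left them, time stands still between calls to the robot, and variables do not carry over. Pictures are saved under pics/ and viewed, at most 10 in all, crops included, and the job is handed in when it is done.

```bash
ls; mkdir -p pics; python3 - <<'E'
from station import bot
import cv2,numpy as np
print(bot.sense(), bot.grasp_offset)
for n in("side","top"):
    p,d=bot.camera(n); cv2.imwrite(f"pics/{n}0.png",p); np.save(f"d_{n}.npy",d)
    print(n,bot.camera_params(n))
    for q in("unit","cover","latch","tape"):
        for r in bot.outline_of(q,n): print(q,r["conf"],r["at"],r["region"].sum())
E
```

```text
pics
{'clock': 0.0, 'joint_pos': array([-1.42509579e+00,  1.59029189e-01,  1.59820960e+00,  1.76674396e-05,
        1.38618229e+00, -2.10101798e-01]), 'joint_velocities': array([-0.000724  ,  0.00214655,  0.00321322, -0.00122021, -0.00175514,
        0.00089255]), 'joint_efforts': array([ 8.51736913e-04, -3.85563934e+01, -3.22112846e+01,  7.02195545e-02,
        3.78453615e-02, -1.39183876e-04]), 'ee_pos': array([ 200.18133563, -538.30447204,  175.54146702]), 'tcp_rot': array([-9.13463490e-04,  9.84217156e-01,  1.76962580e-01,  3.81108980e-05]), 'ft_force': array([ 0.66252058, -0.31169591, -0.06811476]), 'moment': array([0.01295874, 0.00835633, 0.0137885 ]), 'finger_force': 0.0, 'width': 91.96299137969389} 18.700000000000003
side {'fov_y': 45.040855950409295, 'cx': 319.87678041698024, 'cy': 233.59354601565738, 'world_to_cam': array([[ 8.15336326e-01, -5.78710863e-01, -1.79000497e-02,
        -4.79716513e+02],
       [-4.49752207e-01, -6.13573229e-01, -6.49038400e-01,
         3.56078034e+02],
       [ 3.64622582e-01,  5.37235172e-01, -7.60545030e-01,
         1.56703379e+03],
       
[... 240 characters left out ...]
7 [340.9, 318.0] 210
latch 0.31 [381.2, 429.3] 498
tape 0.69 [384.0, 431.5] 632
tape 0.64 [350.2, 227.0] 513
top {'fov_y': 43.930430617690796, 'cx': 319.050062263882, 'cy': 241.72118256192815, 'world_to_cam': array([[ 1.49602644e-02, -9.99886514e-01,  1.77470674e-03,
        -1.79582229e+01],
       [-9.91226658e-01, -1.50637624e-02, -1.31311824e-01,
         6.25440242e+02],
       [ 1.31323656e-01,  2.05322986e-04, -9.91339526e-01,
         1.45357966e+03],
       [ 0.00000000e+00,  0.00000000e+00,  0.00000000e+00,
         1.00000000e+00]])}
unit 0.86 [405.9, 248.2] 9940
unit 0.59 [230.2, 230.7] 9502
cover 0.77 [406.4, 227.4] 5309
latch 0.72 [411.9, 297.2] 290
tape 0.56 [521.0, 321.6] 534
```

```bash
python3 - <<'E'
import cv2
a=cv2.imread("pics/side0.png");b=cv2.imread("pics/top0.png")
cv2.imwrite("pics/s1.png",cv2.resize(a[140:440,200:600],(800,600),interpolation=cv2.INTER_CUBIC))
cv2.imwrite("pics/t1.png",cv2.resize(b[120:360,150:470],(800,600),interpolation=cv2.INTER_CUBIC))
E
```

```text
(no output)
```

View pics/s1.png

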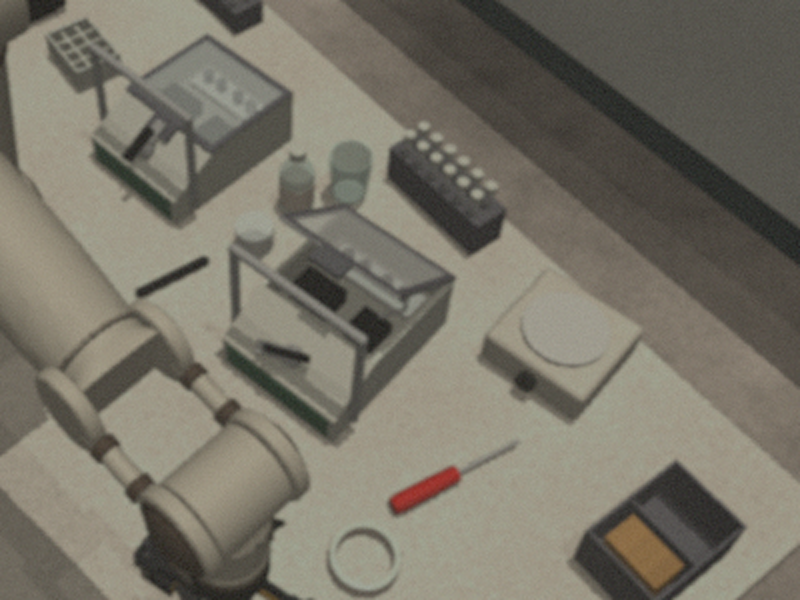

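View pics/t1.png

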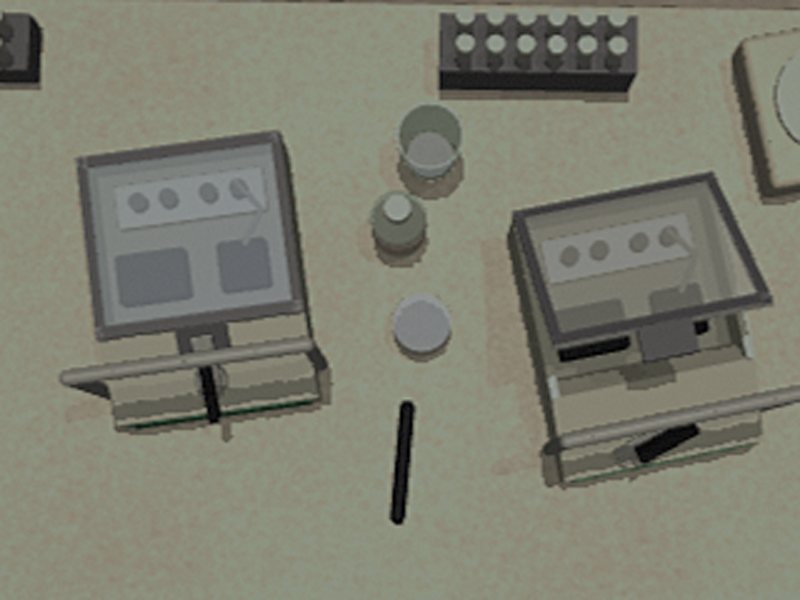

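The side crop shows the open unit centred near (340,320), with the driver and tape in front of it. In the top crop its cover is raised around (640,260), the crossbar runs (555,443)→(800,393), and the black grip bar is at (667,443), below the bar in the image. Next I fit the unit's pose from depth.

```bash
cat > h.py <<'E'
import numpy as np, cv2
from station import bot
def params(n):
    p=bot.camera_params(n); f=240/np.tan(np.radians(p["fov_y"])/2); return f,p["cx"],p["cy"],p["world_to_cam"]
def cloud(n,d):
    f,cx,cy,T=params(n); v,u=np.mgrid[:480,:640]
    P=np.stack([(u-cx)*d/f,(v-cy)*d/f,d],-1)
    W=(P-T[:3,3])@T[:3,:3]; W[d<=0]=np.nan; return W
def project(n,X):
    f,cx,cy,T=params(n); c=np.atleast_2d(X)@T[:3,:3].T+T[:3,3]; return np.c_[c[:,0]/c[:,2]*f+cx,c[:,1]/c[:,2]*f+cy]
E
python3 - <<'E'
from h import *
for n in("top","side"):
    d=np.load(f"d_{n}.npy"); W=cloud(n,d); 
    lat=[r for r in bot.outline_of("latch",n)][0]; cov=bot.outline_of("cover",n)[0]; 
    print(n,"grip med",np.nanmedian(W[lat["region"]],0))
    P=W[cov["region"]];P=P[~np.isnan(P[:,0])]; print("cover med",np.median(P,0),np.percentile(P,[5,95],axis=0))
    # crossbar
    g=np.nanmedian(W[lat["region"]],0)
    m=(W[...,2]>190)&(W[...,2]<235)&(abs(W[...,0]-g[0]-10)<90)&(abs(W[...,1]-g[1])<140)
    if n=="top":
        v,u=np.nonzero(m); print("bar px",u.min(),u.max(),v.min(),v.max())
    B=W[m]; print(len(B))
    # line fit robust
    l=cv2.fitLine(B[:,:2].astype(np.float32),cv2.DIST_HUBER,0,.01,.01).ravel(); dr=l[:2]*np.sign(l[1]); 
    s=(B[:,:2]-l[2:])@dr; r=(B[:,:2]-l[2:])@np.array([-dr[1],dr[0]]); k=abs(r)<15; s=s[k]
    print("yaw",np.degrees(np.arctan2(-dr[0],dr[1])),"ends",np.percentile(s,[0,1,99,100]),"mid",l[2:]+dr*(np.percentile(s,1)+np.percentile(s,99))/2,"z",np.percentile(B[k][:,2],[5,50,95]))
E
```

```text
top grip med [ 488.31612574 -228.9026904    98.23296539]
cover med [ 649.79385283 -210.51481559  170.2666506 ] [[ 577.68906653 -296.73230815  112.9929846 ]
 [ 726.44544342 -119.37869245  217.21049256]]
bar px 369 474 250 299
1206
yaw -18.394222 ends [-129.37120628 -122.85402674  100.8517029   104.61058108] mid [ 547.82127092 -229.04002582] z [205.27957657 218.88367769 228.8687051 ]
side grip med [ 489.74866109 -239.13274776   93.67358662]
cover med [ 643.25489274 -216.91423614  176.95683953] [[ 570.87219231 -300.14413012  115.04590116]
 [ 724.70258083 -121.05966656  219.74696538]]
845
yaw 10.084595 ends [-89.42869547 -87.4540045  132.00799719 134.30615513] mid [ 509.74598167 -241.10095959] z [199.73101525 224.81168297 229.7724988 ]
```

```bash
cat > fit.py <<'E'
from h import *
from scipy.optimize import least_squares
def fit(tag):
    C=[]
    for n in("top","side"):
        W=cloud(n,np.load(f"d_{n}.npy"+"" if tag=="" else f"d_{n}{tag}.npy")); C.append(W[~np.isnan(W[...,0])])
    return C
if __name__=="__main__":
    C=[]
    for n in("top","side"):
        W=cloud(n,np.load(f"d_{n}.npy")).reshape(-1,3); C.append(W[~np.isnan(W[:,0])])
    for n,A in list(zip(("top","side"),C))+[("both",np.vstack(C))]:
        x0=np.array([585,-215,.19])
        for it in range(6):
            c,s=np.cos(x0[2]),np.sin(x0[2])
            L=A.copy(); q=A[:,:2]-x0[:2]; L[:,0]=q[:,0]*c+q[:,1]*s; L[:,1]=-q[:,0]*s+q[:,1]*c
            bar=(abs(L[:,0]+95)<25)&(abs(L[:,1])<125)&(L[:,2]>200)&(L[:,2]<240)
            Lb=L[bar]
            l=cv2.fitLine(Lb[:,:2].astype(np.float32),cv2.DIST_HUBER,0,.01,.01).ravel(); dr=l[:2]*np.sign(l[1])
            dy=np.arctan2(-dr[0],dr[1]); t=-l[3]/dr[1]; bx=l[2]+t*dr[0]
            e=np.percentile(Lb[:,1],[1,99]); mid=e.mean()
            x0[:2]+=np.array([[c,-s],[s,c]])@[bx+95,mid]; x0[2]+=dy
        pan=(L[:,0]>-125)&(L[:,0]<-60)&(abs(L[:,1])<90)&(abs(L[:,1])>45)&(L[:,2]>45)&(L[:,2]<115)
        Q=L[pan]; off=Q[:,2]-(102.5+(Q[:,0]+50)*46.5/80)
        cv=(L[:,0]>-30)&(L[:,0]<125)&(abs(L[:,1])<97)&(L[:,2]>120)&(L[:,2]<235); K=L[cv]
        a=np.arctan2(K[:,2]-102.5,130-K[:,0])
        side=[np.percentile(L[(L[:,0]>-40)&(L[:,0]<60)&(L[:,2]>60)&(L[:,2]<104)&(abs(L[:,1])<120)][:,1],p) for p in(1,99)]
        g=(L[:,0]>-150)&(L[:,0]<-70)&(abs(L[:,1])<45)&(L[:,2]>60)&(L[:,2]<140)
        h=(L[:,2]-(75+(L[:,0]+97.6)*46.5/80))*np.cos(np.radians(30)); gg=L[g&(h>28)&(h<48)]
        nx=np.array([-.5,0,.866]); ux=np.array([.866,0,.5]); r=gg-[-97.6,0,75]
        pu=np.c_[r@ux,r@[0,1,0]]; lg=cv2.fitLine(pu.astype(np.float32),cv2.DIST_HUBER,0,.01,.01).ravel()
        print(n,"unit",x0[:2].round(1),"yaw",x0[2].round(4),"bar ends",e.round(1),"barz",np.percentile(Lb[:,2],90).round(1),len(Lb),
          "| panel off",np.median(off).round(1),len(Q),"| cover",np.percentile(a,[10,50,90]).round(3),"case y",np.round(side,1),
          "| grip c",np.median(pu,0).round(1),"ext",np.percentile(pu,[2,98],axis=0).round(1).tolist(),"ang",np.arctan2(lg[1],lg[0]).round(3))
E
python3 fit.py
```

```text
top unit [ 599.8 -218.5] yaw 0.2166 bar ends [-109.1  109.1] barz 228.9 657 | panel off -0.6 774 | cover [0.672 0.706 0.817] case y [-101.    98.6] | grip c [ 2.5 -0.8] ext [[-11.1, -29.3], [14.4, 27.7]] ang -1.243
side unit [ 597.3 -221.4] yaw 0.2177 bar ends [-109.8  109.8] barz 229.2 497 | panel off -1.5 836 | cover [0.677 0.725 0.886] case y [-99.4  99.4] | grip c [ 3.4 -0.9] ext [[-8.8, -28.0], [15.9, 29.3]] ang -1.231
both unit [ 598.8 -220.5] yaw 0.2154 bar ends [-109.9  109.9] barz 229.1 1154 | panel off -0.9 1604 | cover [0.677 0.714 0.844] case y [-99.7 100.3] | grip c [ 3.1 -0.4] ext [[-10.3, -28.8], [15.4, 29.0]] ang -1.223
```

```bash
cat >> h.py <<'E'
from scipy.spatial.transform import Rotation as R
U=np.array([598.5,-220,0]); YAW=.216; RU=R.from_euler("z",YAW)
def w(p): return RU.apply(p)+U
def goal(p,lean=0):   # p unit frame mm; lean about unit -y, tool x=ux, y=-uy
    return w(p), RU*R.from_rotvec([0,-lean,0])*R.from_matrix(np.diag([1,-1,-1.]))
SP=np.array([-97.6,0,75.]);UX=np.array([.866,0,.5]);N=np.array([-.5,0,.866])
def panel(a,b,h): return SP+a*UX+np.array([0,b,0])+h*N
def now():
    s=bot.sense(); return s["ee_pos"],R.from_quat(s["tcp_rot"],scalar_first=True),s
def rel(p,q):
    c,r,s=now(); return (r.inv().apply(p-c)/1000).round(4),(r.inv()*q).as_rotvec().round(4)
def unitpos():
    c,r,s=now(); return RU.inv().apply(c-U).round(1)
def panelpos():
    d=unitpos()-SP; return np.round([d@UX,d[1],d@N],1)
E
python3 - <<'E'
from h import *
print(rel(*goal([35,0,325]))); print(w([35,0,325]))
E
```

```text
(array([ 0.5191, -0.1554, -0.1485]), array([1.000e-04, 0.000e+00, 1.397e-01]))
[ 632.68668954 -212.49864957  325.        ]
```

```bash
python3 -m crank '[[0,0,-0.04,0,0,0.04,0],[0,0,-0.08,0,0,0.08,0],[0,0,-0.12,0,0,0.14,0],[0.03,-0.01,-0.15,0,0,0.14,0],[0.065,-0.02,-0.15,0,0,0.14,0],[0.1,-0.03,-0.15,0,0,0.14,0],[0.135,-0.04,-0.15,0,0,0.14,0],[0.17,-0.05,-0.15,0,0,0.14,0],[0.2,-0.06,-0.15,0,0,0.14,0],[0.23,-0.07,-0.15,0,0,0.14,0]]'; python3 -c "
from h import *
print(rel(*goal([35,0,325])))"
```

```text
clock: 1.53
ee_pos: [392.7, -391.9, 326.6]
tcp_rot: [0.0, 0.994, 0.108, 0.0]
ft_force: [-0.7, -0.7, 0.1]
width: 27.7
finger_force: 0.0
(array([ 0.2729, -0.1238,  0.0016]), array([ 0.0003, -0.0001,  0.0002]))
```

```bash
python3 -m crank '[[0.035,-0.016,0,0,0,0,0],[0.07,-0.032,0,0,0,0,0],[0.105,-0.048,0,0,0,0,0],[0.14,-0.064,0,0,0,0,0],[0.175,-0.08,0,0,0,0,0],[0.21,-0.096,0,0,0,0,0],[0.24,-0.11,0,0,0,0,0],[0.265,-0.121,0,0,0,0,0],[0.265,-0.121,0,0,0,0,0],[0.265,-0.121,0,0,0,0,0]]'; python3 - <<'E'
from h import *
print(unitpos(),rel(*goal([33,0,215])))
p,d=bot.camera("side"); cv2.imwrite("pics/s2.png",cv2.resize(p[140:380,200:520],(800,600)))
E
```

```text
clock: 2.37
ee_pos: [625.0, -217.4, 325.9]
tcp_rot: [-0.0, 0.994, 0.109, -0.0]
ft_force: [-0.9, -0.4, 1.3]
width: 0.5
finger_force: 0.0
[ 26.4  -3.1 325.9] (array([ 0.0067, -0.0031,  0.1108]), array([-0.0004,  0.0009,  0.002 ]))
```

View pics/s2.png

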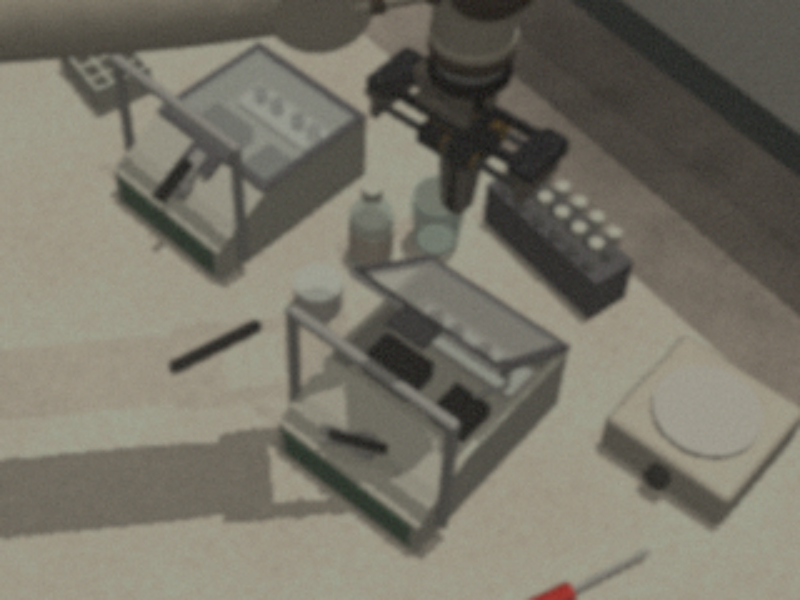

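The fingers are closed and hang above the cover (tip at about (455,205) in the crop), with the bench undisturbed. Next I descend to just above the cover.

```bash
python3 -c "
from h import *
print(project('side',bot.sense()['ee_pos']))"; python3 -m crank '[[0.006,-0.003,0.03,0,0,0,0],[0.006,-0.003,0.06,0,0,0,0],[0.006,-0.003,0.085,0,0,0,0],[0.006,-0.003,0.105,0,0,0,0],[0.006,-0.003,0.11,0,0,0,0],[0.006,-0.003,0.11,0,0,0,0]]'; python3 -c "
from h import *
print(unitpos())"
```

```text
[[380.5365281  232.61509474]]
clock: 2.92
ee_pos: [627.8, -214.7, 214.9]
tcp_rot: [-0.001, 0.994, 0.107, -0.002]
ft_force: [0.8, -0.9, -0.1]
width: 0.4
finger_force: 0.0
[ 29.8  -1.1 214.9]
```

```bash
python3 -m crank '[[0,0,0.004,0,0,0,0],[0,0,0.008,0,0,0,0],[0,0,0.012,0,0,0,0],[0,0,0.016,0,0,0,0],[0,0,0.02,0,0,0,0],[-0.001,0,0.024,0,0,0,0],[-0.002,0,0.028,0,0,0,0],[-0.004,0,0.032,0,0,0,0],[-0.006,0,0.036,0,0,0,0],[-0.008,0,0.04,0,0,0,0]]'; python3 -c "
from h import *
print(unitpos())"
```

```text
clock: 3.75
ee_pos: [621.6, -215.8, 176.0]
tcp_rot: [-0.0, 0.994, 0.108, -0.0]
ft_force: [0.7, -0.2, 0.2]
width: 0.7
finger_force: 0.0
[ 23.4  -0.9 176. ]
```

```bash
python3 - <<'E'
from h import *
print(bot.sense()["ft_force"],bot.sense()["moment"])
p,d=bot.camera("side"); cv2.imwrite("pics/s3.png",cv2.resize(p[200:350,280:480],(800,600),interpolation=cv2.INTER_CUBIC))
E
```

```text
[ 0.74672892 -0.19254089  0.19839076] [0.02175405 0.00570836 0.02153887]
```

View pics/s3.png

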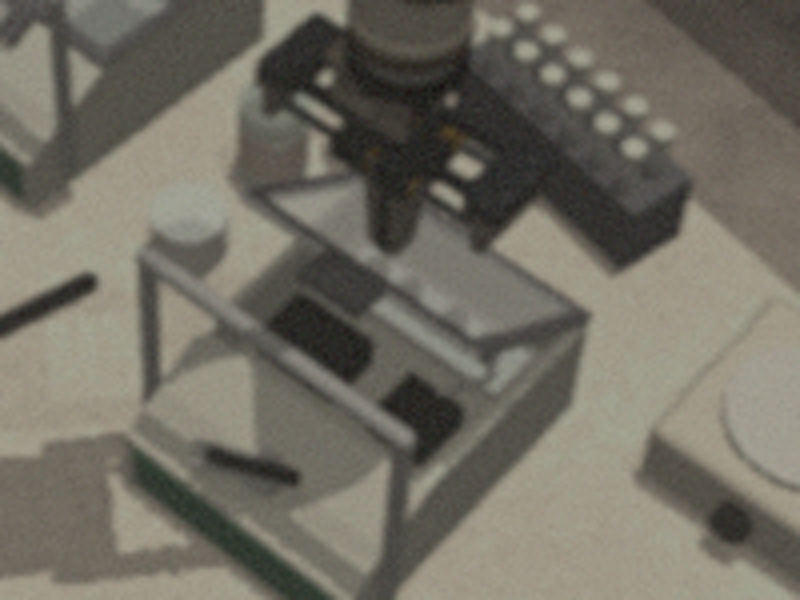

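The tip (392,250) looks near the cover's front rim, whose midpoint is about (370,268). I'll measure the cover angle now from depth.

```bash
cat >> h.py <<'E'
def cover(n):
    p,d=bot.camera(n); W=cloud(n,d); L=RU.inv().apply((W-U).reshape(-1,3))
    k=(abs(L[:,1])<98)&(abs(L[:,1])>86)&(L[:,0]>-55)&(L[:,0]<60)&(L[:,2]>106)&(L[:,2]<230)
    K=L[k]; r=np.hypot(130-K[:,0],K[:,2]-102.5); a=np.arctan2(K[:,2]-102.5,130-K[:,0])-np.arcsin(7/r)
    return len(K),np.percentile(a,[10,25,50,75,90]).round(3),np.round(np.median(K,0),1)
E
python3 - <<'E'
from h import *
print(cover("top"),cover("side"))
# initial, from stored
for n in("top","side"):
    W=cloud(n,np.load(f"d_{n}.npy")); L=RU.inv().apply((W-U).reshape(-1,3))
    for lo,hi in((-30,-10),(-10,10),(10,30),(30,60),(60,90),(90,120)):
        for sg in (1,-1):
            k=(sg*L[:,1]<98)&(sg*L[:,1]>86)&(L[:,0]>lo)&(L[:,0]<hi)&(L[:,2]>106)&(L[:,2]<240); print(n,lo,sg,k.sum(),np.median(L[k],0).round(0) if k.any() else "")
E
```

```text
(154, array([0.625, 0.635, 0.649, 0.659, 0.668]), array([ 24.5,  92.3, 188.9])) (149, array([-0.013,  0.631,  0.654,  0.661,  0.668]), array([ 14.9,  86.1, 192.1]))
top -30 1 10 [-11.  94. 210.]
top -30 -1 10 [-11. -93. 211.]
top -10 1 53 [ -1.  93. 209.]
top -10 -1 48 [ -1. -92. 211.]
top 10 1 44 [ 20.  92. 194.]
top 10 -1 40 [ 19. -92. 195.]
top 30 1 63 [ 44.  92. 177.]
top 30 -1 62 [ 45. -92. 176.]
top 60 1 58 [ 75.  92. 154.]
top 60 -1 54 [ 75. -92. 154.]
top 90 1 55 [104.  92. 131.]
top 90 -1 58 [104. -92. 132.]
side -30 1 4 [-17.  94. 162.]
side -30 -1 8 [-12. -94. 214.]
side -10 1 24 [ -4.  93. 211.]
side -10 -1 22 [ -3. -93. 212.]
side 10 1 17 [ 20.  92. 198.]
side 10 -1 17 [ 21. -91. 195.]
side 30 1 22 [ 44.  93. 174.]
side 30 -1 25 [ 44. -94. 175.]
side 60 1 20 [ 77.  91. 154.]
side 60 -1 24 [ 76. -92. 153.]
side 90 1 18 [106.  94. 131.]
side 90 -1 20 [104. -93. 132.]
```

```bash
python3 - <<'E'
from h import *
c,r,s=now(); print(c,project("side",c),project("top",c),s["width"])
for n in("side","top"):
    p,d=bot.camera(n); W=cloud(n,d); L=RU.inv().apply((W-U).reshape(-1,3)).reshape(480,640,3)
    u,v=project(n,c)[0].round().astype(int)
    if n=="side":
        for vv in range(v-24,v+14,3): print(vv,L[vv,u].round(0),p[vv,u])
    k=(abs(L[...,0]-23)<25)&(abs(L[...,1])<40); A=L[k]; print(n,np.percentile(A[:,2],[1,10,50,90]).round(0))
E
```

```text
[ 621.42095364 -215.72859368  176.02161894] [[375.60722971 269.10385301]] [[409.7340489  237.17602191]] 0.23863811650729475
245 [ -8. -17. 319.] [35 40 42]
248 [ 14.  -2. 275.] [37 40 43]
251 [ 13.  -4. 265.] [36 37 39]
254 [ 15.  -3. 251.] [39 41 44]
257 [ 16.  -4. 238.] [45 51 48]
260 [ 13.  -6. 230.] [46 45 47]
263 [ 13.  -8. 219.] [78 83 82]
266 [ 18.  -5. 198.] [105 115 117]
269 [  5. -14. 207.] [92 96 97]
272 [-12. -27. 221.] [67 69 72]
275 [76. 32. 67.] [114 122 120]
278 [68. 26. 66.] [125 136 136]
281 [65. 23. 57.] [85 92 93]
side [ 48.  77. 348. 575.]
top [203. 388. 571. 577.]
```

Depth shows the visible finger end at roughly z≈205–220, higher than the reported TCP, and no contact force yet. I'll go on down gently and let the force decide.

```bash
python3 -m crank '[[0,0,0.002,0,0,0,0],[0,0,0.004,0,0,0,0],[0,0,0.006,0,0,0,0],[0,0,0.008,0,0,0,0],[0,0,0.01,0,0,0,0]]';python3 -m crank '[[0,0,0.002,0,0,0,0],[0,0,0.004,0,0,0,0],[0,0,0.006,0,0,0,0],[0,0,0.008,0,0,0,0],[0,0,0.01,0,0,0,0]]'; python3 - <<'E'
from h import *
print(unitpos(),cover("top"),cover("side"))
p,d=bot.camera("side"); cv2.imwrite("pics/s4.png",cv2.resize(p[225:300,330:430],(800,600),interpolation=cv2.INTER_CUBIC))
E
```

```text
clock: 4.42
ee_pos: [621.8, -215.7, 166.2]
tcp_rot: [-0.0, 0.994, 0.108, -0.0]
ft_force: [0.1, -0.7, -0.3]
width: 0.3
finger_force: 0.0
clock: 4.83
ee_pos: [622.1, -216.0, 156.9]
tcp_rot: [0.0, 0.994, 0.108, 0.0]
ft_force: [-0.0, 0.7, 2.2]
width: 1.1
finger_force: 0.9
[ 24.   -1.1 156.9] (145, array([0.607, 0.616, 0.63 , 0.639, 0.648]), array([ 26.1,  92.3, 186.4])) (156, array([-0.011,  0.609,  0.624,  0.634,  0.641]), array([ 11. , -87.4, 189.4]))
```

View pics/s4.png

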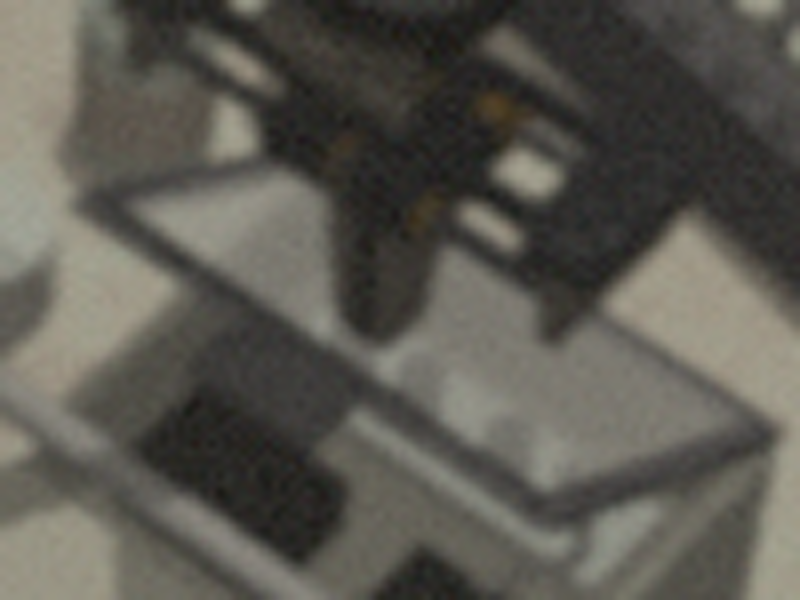

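```bash
python3 - <<'E'
from h import *
ds=[bot.camera("side")[1] for _ in range(4)]; d=np.median(ds,0); W=cloud("side",d); L=RU.inv().apply((W-U).reshape(-1,3)).reshape(480,640,3)
for u,vs in((375,range(250,275,2)),(378,range(250,275,2)),(399,range(252,272,2))):
    print(u); [print(v,L[v,u].round(0)) for v in vs]
print(bot.sense()["ft_force"])
E
```

```text
375
250 [ -6. -14. 295.]
252 [ -8. -16. 290.]
254 [ 14.  -1. 249.]
256 [ 16.  -0. 239.]
258 [ 15.  -1. 233.]
260 [ 14.  -2. 226.]
262 [ 15.  -2. 216.]
264 [ 15.  -3. 208.]
266 [ 15.  -4. 200.]
268 [ 13.  -6. 196.]
270 [  4. -13. 202.]
272 [ -8. -21. 213.]
274 [-12. -24. 211.]
378
250 [ -6. -23. 303.]
252 [ -5. -23. 294.]
254 [ -9. -26. 292.]
256 [ 14. -11. 250.]
258 [ 15. -11. 240.]
260 [ 15. -11. 232.]
262 [ 16. -11. 223.]
264 [ 14. -13. 218.]
266 [ 15. -13. 209.]
268 [ 14. -15. 203.]
270 [ 11. -17. 198.]
272 [  3. -23. 203.]
274 [ -5. -29. 209.]
399
252 [  9. -74. 323.]
254 [  1. -79. 327.]
256 [ -4. -83. 327.]
258 [ -7. -86. 325.]
260 [ -6. -86. 316.]
262 [ -7. -87. 310.]
264 [ -6. -87. 301.]
266 [ -3. -86. 290.]
268 [ 91. -31. 140.]
270 [ 78. -40. 151.]
[-0.5876612  -1.31553117  0.97177635]
```

The tip actually stands near z≈197 while ee_pos says 157, so there is an offset of about 40 mm along the tool. Contact with the cover is made and gentle. I continue down the arc.

```bash
python3 -m crank '[[-0.002,0,0.004,0,0,0,0],[-0.004,0,0.008,0,0,0,0],[-0.006,0,0.012,0,0,0,0],[-0.008,0,0.016,0,0,0,0],[-0.010,0,0.02,0,0,0,0],[-0.012,0,0.024,0,0,0,0],[-0.014,0,0.028,0,0,0,0],[-0.016,0,0.032,0,0,0,0],[-0.017,0,0.036,0,0,0,0],[-0.018,0,0.04,0,0,0,0]]'; python3 - <<'E'
from h import *
print(unitpos(),cover("top"),cover("side"))
E
```

```text
clock: 6.02
ee_pos: [604.0, -219.6, 116.0]
tcp_rot: [-0.0, 0.994, 0.108, -0.0]
ft_force: [-0.1, -0.5, 2.2]
width: 0.5
finger_force: 0.8
[  5.4  -0.8 116. ] (187, array([0.277, 0.296, 0.314, 0.328, 0.34 ]), array([ 14.7,  92.6, 146.6])) (250, array([0.276, 0.3  , 0.313, 0.325, 0.335]), array([  2.9, -87.5, 149.6]))
```

```bash
python3 -m crank '[[-0.001,0,0.004,0,0,0,0],[-0.002,0,0.008,0,0,0,0],[-0.003,0,0.012,0,0,0,0],[-0.004,0,0.016,0,0,0,0],[-0.005,0,0.02,0,0,0,0],[-0.006,0,0.024,0,0,0,0],[-0.006,0,0.028,0,0,0,0],[-0.007,0,0.031,0,0,0,0],[-0.007,0,0.034,0,0,0,0],[-0.007,0,0.036,0,0,0,0]]'; python3 - <<'E'
from h import *
print(unitpos(),cover("top"),cover("side"))
E
```

```text
clock: 6.95
ee_pos: [597.1, -221.1, 80.0]
tcp_rot: [-0.0, 0.994, 0.108, -0.0]
ft_force: [-0.9, -1.0, 1.6]
width: 0.4
finger_force: 0.7
[-1.6 -0.8 80. ] (193, array([0.029, 0.042, 0.059, 0.074, 0.088]), array([ 13.3,  92.3, 116.2])) (274, array([0.028, 0.044, 0.059, 0.082, 0.129]), array([ -0.9, -88.1, 117.3]))
```

```bash
for i in 1; do python3 -m crank '[[0,0,0.001,0,0,0,0],[0,0,0.002,0,0,0,0],[0,0,0.003,0,0,0,0],[0,0,0.004,0,0,0,0],[0,0,0.005,0,0,0,0]]'; python3 -m crank '[[0,0,0.0005,0,0,0,0],[0,0,0.001,0,0,0,0],[0,0,0.0015,0,0,0,0]]'; done
```

```text
clock: 7.47
ee_pos: [597.4, -221.1, 75.5]
tcp_rot: [0.0, 0.994, 0.108, -0.0]
ft_force: [-1.6, 0.6, 1.4]
width: 0.3
finger_force: 0.7
clock: 7.72
ee_pos: [597.4, -221.2, 74.0]
tcp_rot: [-0.0, 0.994, 0.108, -0.0]
ft_force: [-1.7, 0.3, 1.9]
width: 0.3
finger_force: 0.7
```

```bash
python3 -m crank '[[0,0,0.0005,0,0,0,0],[0,0,0.001,0,0,0,0]]'; python3 - <<'E'
from h import *
print(unitpos(),cover("top"),cover("side"))
E
```

```text
clock: 7.88
ee_pos: [597.4, -221.2, 73.0]
tcp_rot: [0.0, 0.994, 0.108, -0.0]
ft_force: [-0.8, 1.0, 1.9]
width: 0.2
finger_force: 0.7
[-1.3 -0.9 73. ] (174, array([-0.017, -0.008,  0.006,  0.026,  0.042]), array([ 13.3,  92.3, 110.2])) (271, array([-0.015,  0.001,  0.02 ,  0.047,  0.619]), array([  0.9, -88.7, 111.9]))
```

Nearly shut. I continue in half-millimetre steps until the force rises at the stop.

```bash
python3 -m crank '[[0,0,0.0005,0,0,0,0],[0,0,0.001,0,0,0,0]]';  python3 -m crank '[[0,0,0.0005,0,0,0,0],[0,0,0.001,0,0,0,0]]'
```

```text
clock: 8.15
ee_pos: [597.4, -221.2, 72.0]
tcp_rot: [0.0, 0.994, 0.108, 0.0]
ft_force: [-0.1, -0.3, 1.4]
width: 0.2
finger_force: 0.7
clock: 8.32
ee_pos: [597.5, -221.2, 71.7]
tcp_rot: [0.0, 0.994, 0.108, 0.0]
ft_force: [-3.6, 1.0, 8.2]
width: 0.4
finger_force: 3.8
```

```bash
python3 -m crank '[[0,0,0.0003,0,0,0,0],[0,0,0.0003,0,0,0,0],[0,0,0.0003,0,0,0,0]]'; python3 -m crank '[[0,0,-0.01,0,0,0,0],[0,0,-0.04,0,0,0,0],[0,0,-0.08,0,0,0,0],[0,0,-0.12,0,0,0,0],[0,0,-0.16,0,0,0,0],[0,0,-0.2,0,0,0,0],[0,0,-0.23,0,0,0,0],[0,0,-0.23,0,0,0,0]]'; python3 - <<'E'
from h import *
print(cover("side"),cover("top"))
# rotate first at (x,z) then go; target pre-insert: panel(a=-30,b=15,h=150) tip
lean=np.radians(30)
for h in(150,20):
  for off in(38,):
    p,q=goal(panel(-26,12,h-off),lean); print(h,p.round(0),*rel(p,q))
E
```

```text
clock: 8.57
ee_pos: [597.5, -221.2, 71.7]
tcp_rot: [0.0, 0.994, 0.108, 0.0]
ft_force: [-2.2, 1.3, 6.4]
width: 0.5
finger_force: 3.3
clock: 9.23
ee_pos: [600.5, -222.7, 310.4]
tcp_rot: [0.004, 0.994, 0.108, 0.006]
ft_force: [0.9, 0.6, 1.1]
width: 0.5
finger_force: 0.0
(254, array([-0.02 , -0.009,  0.006,  0.022,  0.049]), array([ 10.1, -87.7, 110.3])) (264, array([-0.021, -0.012, -0.001,  0.014,  0.029]), array([ -9.2,  89.8, 109.3]))
150 [ 424. -246.  159.] [-0.176  -0.0138  0.1431] [2.600e-03 5.205e-01 5.000e-04]
20 [ 487. -232.   46.] [-0.1113 -0.0141  0.2559] [2.600e-03 5.205e-01 5.000e-04]
```

```bash
python3 -m crank '[[-0.035,-0.003,0,0,0,0,0],[-0.07,-0.006,0,0,0,0,0],[-0.105,-0.009,0,0,0.05,0,0],[-0.14,-0.012,0,0,0.15,0,0],[-0.17,-0.014,0,0,0.25,0,0],[-0.19,-0.014,0.03,0,0.35,0,0],[-0.19,-0.014,0.06,0,0.45,0,0],[-0.185,-0.014,0.09,0,0.52,0,0],[-0.18,-0.014,0.12,0,0.52,0,0],[-0.176,-0.014,0.143,0,0.52,0,0]]'; python3 - <<'E'
from h import *
p,q=goal(panel(-26,12,112),np.radians(30)); print(panelpos(),rel(p,q))
ds=[bot.camera("side") for _ in range(3)]; d=np.median([x[1] for x in ds],0); L=RU.inv().apply((cloud("side",d)-U).reshape(-1,3))-SP
P=np.c_[L@UX,L[:,1],L@N].reshape(480,640,3)
c,r,s=now()
u,v=project("side",c)[0].round().astype(int); print(u,v)
for vv in range(v-26,v+8,2): print(vv,P[vv,u].round(0))
cv2.imwrite("pics/s5.png",cv2.resize(ds[0][0][190:340,240:440],(800,600),interpolation=cv2.INTER_CUBIC))
E
```

```text
clock: 10.17
ee_pos: [420.3, -243.3, 152.5]
tcp_rot: [-0.03, 0.961, 0.101, 0.255]
ft_force: [-0.1, 0.6, -0.1]
width: 0.7
finger_force: 0.0
[-31.8  15.5 107.9] (array([ 0.0058,  0.0034, -0.0042]), array([-0.0033,  0.005 , -0.0068]))
321 318
292 [ 13. 142. -92.]
294 [14. 98.  2.]
296 [ 9. 95.  1.]
298 [ 5. 92.  1.]
300 [-0. 92. -7.]
302 [-4. 86. -0.]
304 [-9. 83. -2.]
306 [-13.  79.  -2.]
308 [-18.  76.  -3.]
310 [-22.  71.   2.]
312 [ -5. -30. 243.]
314 [ -8. -36. 251.]
316 [ -9. -47. 272.]
318 [-13. -51. 274.]
320 [-16. -54. 275.]
322 [-20. -56. 273.]
324 [-23. -60. 276.]
```

View pics/s5.png

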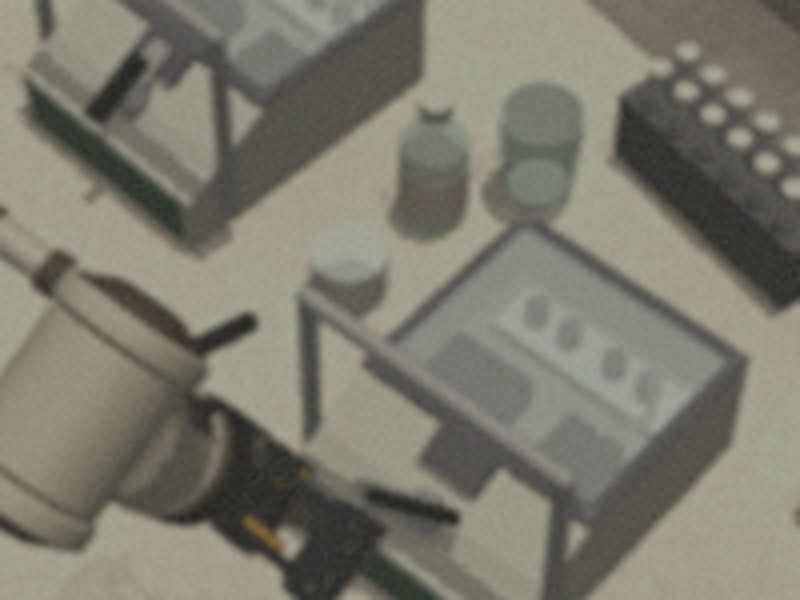

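The cover lies shut. The gripper leans over the panel, its fingers hidden behind its body at (340,540), and the black grip bar is in view at (410,502). I'll check the tip from the top camera.

```bash
python3 - <<'E'
from h import *
for n in("top","side"):
    d=np.median([bot.camera(n)[1] for _ in range(3)],0); L=RU.inv().apply((cloud(n,d)-U).reshape(-1,3))-SP
    P=np.c_[L@UX,L[:,1],L@N]
    k=(abs(P[:,1]-12)<25)&(P[:,0]<15)&(P[:,0]>-60)&(P[:,2]>70)&(P[:,2]<400); A=P[k]
    hh=np.arange(80,320,10)
    for h in hh:
        B=A[(A[:,2]>=h)&(A[:,2]<h+10)]
        if len(B): print(n,h,len(B),B.min(0).round(0)[:2],B.max(0).round(0)[:2])
p,d=bot.camera("top"); cv2.imwrite("pics/t2.png",cv2.resize(p[220:370,340:540],(800,600),interpolation=cv2.INTER_CUBIC)); print(project("top",now()[0]))
E
```

```text
top 140 2 [-21.  15.] [-17.  21.]
top 150 31 [-33.  -1.] [-17.  26.]
top 160 34 [-28.  -1.] [-16.  27.]
top 170 41 [-31.  -2.] [-16.  28.]
top 180 38 [-35.  -2.] [-16.  29.]
top 190 40 [-20.  -3.] [-16.  29.]
top 200 40 [-23.  -4.] [-14.  30.]
top 210 14 [-19.  -3.] [-15.  27.]
top 220 8 [-30.   4.] [-13.   9.]
top 230 2 [-25.   8.] [-23.   8.]
top 240 56 [-20. -12.] [ 6. 36.]
top 250 125 [-14. -12.] [ 7. 37.]
top 260 83 [-10. -13.] [ 6. 36.]
top 270 87 [-15. -13.] [-2. 37.]
top 280 73 [-16. -10.] [-1. 37.]
top 290 65 [-9. -4.] [-1. 37.]
top 300 29 [-6. -4.] [-1. 29.]
top 310 21 [ 3. -1.] [ 5. 37.]
side 150 3 [-32.  -1.] [-24.   1.]
side 160 8 [-33.  -2.] [-21.  -1.]
side 170 9 [-35.  -3.] [-20.  -0.]
side 180 10 [-33.  -4.] [-18.  -2.]
side 190 7 [-34.  -5.] [-19.  -3.]
side 200 5 [-35.  -6.] [-17.  -4.]
side 240 5 [  2. -10.] [ 7. 28.]
side 250 20 [-3. -9.] [ 6. 34.]
side 260 99 [-56. -13.] [ 7. 36.]
side 270 36 [-44. -12.] [-2. 11.]
side 280 76 [-47. -13.] [-2.  3.]
side 290 5 [-7. -5.] [-1. -3.]
side 300 1 [-5. -6.] [-5. -6.]
[[422.31780717 324.95822543]]
```

View pics/t2.png

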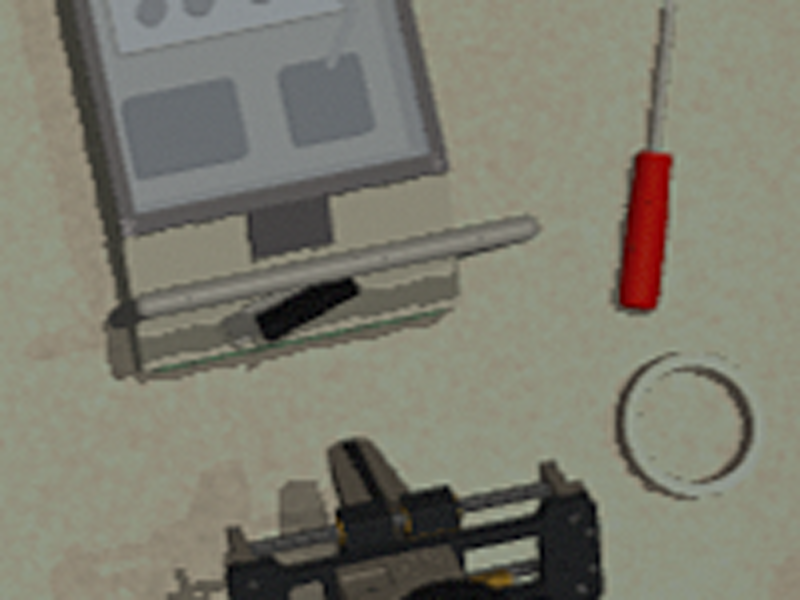

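The top view shows the finger tip clearly at (355,440) and the grip bar at (308,308). The cloud puts the finger block at a=-26±10, b=12±13.5, with its end 40 mm short of the TCP. I insert it below the bar.

```bash
python3 -m crank '[[-0.007,0,0.02,0,0,0,0],[-0.007,0,0.04,0,0,0,0],[-0.007,0,0.06,0,0,0,0],[-0.007,0,0.08,0,0,0,0],[-0.007,0,0.095,0,0,0,0],[-0.007,0,0.108,0,0,0,0],[-0.007,0,0.115,0,0,0,0],[-0.007,0,0.12,0,0,0,0],[-0.007,0,0.124,0,0,0,0],[-0.007,0,0.124,0,0,0,0]]'; python3 - <<'E'
from h import *
print(panelpos(),rel(*goal(panel(-39,15,-20),np.radians(30))))
for n in("top","side"):
    d=np.median([bot.camera(n)[1] for _ in range(3)],0); L=RU.inv().apply((cloud(n,d)-U).reshape(-1,3))-SP
    P=np.c_[L@UX,L[:,1],L@N]
    k=(abs(P[:,1]-12)<30)&(P[:,0]<35)&(P[:,0]>-60)&(P[:,2]>5)&(P[:,2]<90); A=P[k]
    for h in range(10,80,10):
        B=A[(A[:,2]>=h)&(A[:,2]<h+10)]
        if len(B): print(n,h,len(B),B.min(0).round(0)[:2],B.max(0).round(0)[:2])
E
```

```text
clock: 11.5
ee_pos: [476.9, -233.3, 46.6]
tcp_rot: [-0.028, 0.961, 0.104, 0.256]
ft_force: [1.0, -0.5, 0.2]
width: 0.4
finger_force: 0.0
[-35.   13.  -12.6] (array([-0.004 , -0.002 ,  0.0075]), array([ 0.    ,  0.0035, -0.    ]))
top 10 80 [-24.  -5.] [ 8. 42.]
top 20 62 [-28. -17.] [13. 30.]
top 30 128 [-38. -18.] [13. 30.]
top 40 31 [-42. -12.] [ 5. 26.]
top 50 25 [-26.  -2.] [-23.  27.]
top 60 33 [-34.  -4.] [-21.  28.]
top 70 33 [-26.  -5.] [-22.  28.]
side 10 53 [-15. -16.] [34. 42.]
side 20 5 [ -7. -17.] [ 2. 33.]
side 30 66 [-40. -18.] [13. 30.]
side 40 13 [-41. -16.] [10. 22.]
side 50 6 [-42.  -4.] [-27.  -2.]
side 60 7 [-43.  -4.] [-28.  -3.]
side 70 4 [-40.  -5.] [-25.  -3.]
```

```bash
python3 -m crank '[[0,0,0.004,0,0,0,0],[0,0,0.006,0,0,0,0],[0.004,0,0.006,0,0,0,0],[0.008,-0.001,0.006,0,0,0,0],[0.011,-0.004,0.006,0,0,0,0],[0.014,-0.008,0.006,0,0,0,0],[0.0175,-0.014,0.006,0,0,0,0],[0.0175,-0.014,0.006,0,0,0,0]]'; cat >> h.py <<'E'
def latch():
    for n in("top","side"):
        d=np.median([bot.camera(n)[1] for _ in range(2)],0); p,_=bot.camera(n); L=RU.inv().apply((cloud(n,d)-U).reshape(-1,3))-SP
        P=np.c_[L@UX,L[:,1],L@N]; dark=p.reshape(-1,3).max(1)<60
        k=(np.hypot(P[:,0],P[:,1])<36)&(P[:,2]>28)&(P[:,2]<46)&dark; A=P[k]
        l=cv2.fitLine(A[:,:2].astype(np.float32),cv2.DIST_HUBER,0,.01,.01).ravel()
        t=(P[:,2]>6)&(P[:,2]<22)&(np.hypot(P[:,0],P[:,1])<52)&(np.hypot(P[:,0],P[:,1])>36); 
        print(n,len(A),"latch",np.arctan2(l[1],l[0]).round(3),"mod pi; ext",A[:,:2].min(0).round(0),A[:,:2].max(0).round(0),"tongue",t.sum(),np.median(P[t],0).round(0) if t.any() else "")
E
python3 -c "
from h import *
print(panelpos()); latch()"
```

```text
clock: 12.47
ee_pos: [491.5, -215.5, 50.2]
tcp_rot: [-0.027, 0.961, 0.105, 0.255]
ft_force: [-2.9, -3.0, -1.2]
width: 0.5
finger_force: 1.5
[-17.5  27.4 -18.5]
top 151 latch -1.458 mod pi; ext [ -9. -31.] [11. 33.] tongue 88 [32. 22.  9.]
side 4 latch -1.298 mod pi; ext [-16. -32.] [ 1. 14.] tongue 50 [41. -3.  8.]
```

```bash
python3 -m crank '[[0.003,-0.004,0,0,0,0,0],[0.006,-0.007,0,0,0,0,0],[0.009,-0.01,0,0,0,0,0],[0.012,-0.01,0,0,0,0,0],[0.015,-0.0095,0,0,0,0,0],[0.018,-0.0085,0,0,0,0,0],[0.018,-0.0085,0,0,0,0,0]]'; python3 -c "
from h import *
print(panelpos()); latch()"
```

```text
clock: 13.35
ee_pos: [504.0, -203.4, 58.1]
tcp_rot: [-0.028, 0.961, 0.104, 0.254]
ft_force: [-5.6, -1.7, -0.2]
width: 0.4
finger_force: 2.5
[ -0.8  36.5 -19. ]
top 131 latch 1.099 mod pi; ext [-17. -27.] [20. 34.] tongue 92 [37. 13.  8.]
side 11 latch 1.183 mod pi; ext [-15. -27.] [10. 22.] tongue 86 [37. 12.  9.]
```

```bash
python3 -m crank '[[0.003,0,0,0,0,0,0],[0.006,0.002,0,0,0,0,0],[0.009,0.004,0,0,0,0,0],[0.011,0.006,0,0,0,0,0],[0.013,0.009,0,0,0,0,0],[0.013,0.009,0,0,0,0,0]]'; python3 -c "
from h import *
print(panelpos()); latch()"
```

```text
clock: 14.15
ee_pos: [516.6, -208.2, 64.0]
tcp_rot: [-0.03, 0.961, 0.105, 0.254]
ft_force: [-7.1, 1.9, 0.7]
width: 0.6
finger_force: 2.4
[ 11.9  29.1 -19.6]
top 31 latch 0.901 mod pi; ext [ 2. -4.] [25. 26.] tongue 86 [41. 10. 12.]
side 16 latch 0.742 mod pi; ext [13.  6.] [24. 16.] tongue 56 [44.  9. 11.]
```

```bash
python3 -m crank '[[0,0.002,0,0,0,0,0],[0.001,0.004,0,0,0,0,0],[0.001,0.006,0,0,0,0,0],[0.001,0.008,0,0,0,0,0],[0.001,0.01,0,0,0,0,0]]'; python3 -c "
from h import *
print(panelpos()); latch()"
```

```text
clock: 14.87
ee_pos: [520.7, -215.5, 65.4]
tcp_rot: [-0.032, 0.961, 0.105, 0.256]
ft_force: [-0.5, 9.8, 2.1]
width: 0.5
finger_force: 4.9
[ 14.7  21.1 -19.6]
top 10 latch -1.372 mod pi; ext [ 5. -3.] [34. 33.] tongue 92 [42.  2. 11.]
side 54 latch 0.127 mod pi; ext [-26.  -5.] [26.  7.] tongue 51 [45.  2. 12.]
```

```bash
python3 -m crank '[[0,0.001,0,0,0,0,0],[0,0.002,0,0,0,0,0]]'; python3 -m crank '[[0,0.001,0,0,0,0,0],[0,0.002,0,0,0,0,0]]'; python3 -c "
from h import *
print(panelpos()); latch()"
```

```text
clock: 15.33
ee_pos: [521.0, -216.0, 65.4]
tcp_rot: [-0.034, 0.96, 0.105, 0.256]
ft_force: [-2.9, 14.9, 8.7]
width: 1.0
finger_force: 7.8
clock: 15.5
ee_pos: [521.1, -216.1, 65.3]
tcp_rot: [-0.036, 0.96, 0.106, 0.255]
ft_force: [-8.5, 19.6, 14.8]
width: 0.5
finger_force: 11.3
[ 15.   20.4 -19.9]
top 5 latch -1.283 mod pi; ext [11. -3.] [34. 32.] tongue 84 [43. -0. 11.]
side 57 latch 0.106 mod pi; ext [-26.  -5.] [26.  7.] tongue 48 [45.  3. 12.]
```

The force rises with no more motion, so it is at the stop. I back off and verify.

```bash
python3 -m crank '[[0,-0.006,0,0,0,0,0],[0,-0.012,0,0,0,0,0],[-0.01,-0.016,0,0,0,0,0],[-0.02,-0.016,-0.02,0,0,0,0],[-0.025,-0.016,-0.05,0,0,0,0],[-0.025,-0.016,-0.085,0,0,0,0],[-0.025,-0.016,-0.12,0,0,0,0],[-0.025,-0.016,-0.15,0,0,0,0],[-0.025,-0.016,-0.18,0,0,0,0],[-0.025,-0.016,-0.18,0,0,0,0]]'; python3 - <<'E'
from h import *
print(panelpos()); latch(); print(cover("top"),cover("side"))
p,_=bot.camera("top"); cv2.imwrite("pics/t3.png",cv2.resize(p[220:370,340:540],(800,600),interpolation=cv2.INTER_CUBIC))
E
```

```text
clock: 16.63
ee_pos: [410.0, -235.6, 215.8]
tcp_rot: [-0.022, 0.96, 0.104, 0.257]
ft_force: [1.2, -1.6, 1.1]
width: 0.3
finger_force: 0.0
[ -7.5  25.2 166.9]
top 75 latch -0.023 mod pi; ext [-28.  -4.] [20.  6.] tongue 91 [43.  1. 11.]
side 65 latch 0.002 mod pi; ext [-25.  -6.] [31.  1.] tongue 84 [42. -1. 11.]
(372, array([-0.022, -0.012,  0.003,  0.017,  0.033]), array([  6.4,  86.4, 109.8])) (242, array([-0.018, -0.004,  0.008,  0.026,  0.041]), array([  6.1, -87.5, 110.4]))
```

View pics/t3.png

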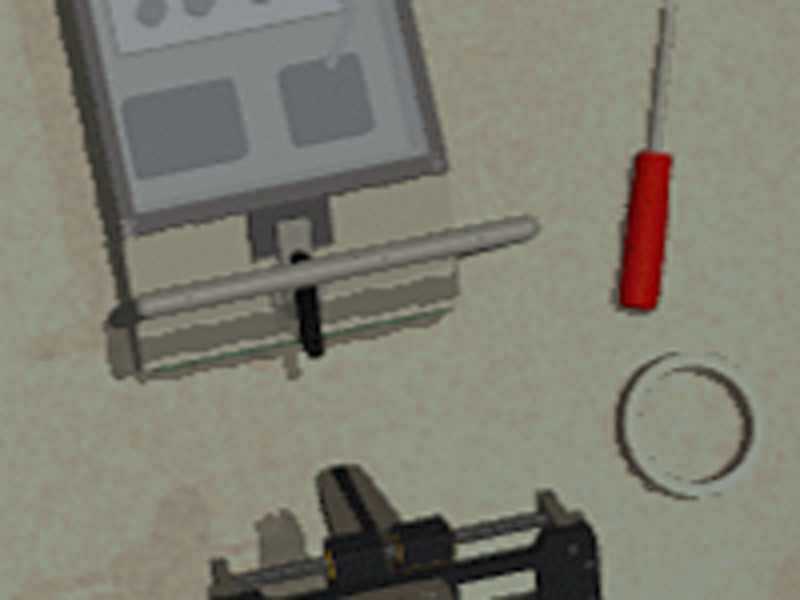

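The tongue at (295,240) lies over the tab, the grip bar points straight up the panel, the cover is shut, and the gripper stands clear.

```bash
python3 -c "
from station import bot
print(bot.close_job())"
```

```text
the job is handed in; nothing more can be done
None
```

I shut the cover (about 0 rad by depth), then turned the turnbutton to its stop (about 0 rad, tongue over the tab), and handed the job in at about 17 s of the 64 s with the gripper clear; no pass/fail verdict came back.

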